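Raise the enclosure's sash to its working mark

ROBOT

A 6-joint arm with a two-finger parallel gripper is mounted at the origin on a cart in front of the work surface, level with it; the furniture and walls round the work are solid. World frame = base frame: x ahead of the robot, y to its left, z up, the work surface at z = 0. Lengths are in m, angles in rad, forces in N, time in s.
With the tool pointing down it reaches from about 0.375 to 0.9 m from the base axis. Payload 3.1 kg.
Tool frame: the origin (TCP) lies at the centre of the arm's flange, where the gripper is bolted on; the fingertips stand 173 mm ahead of it and the grasp point (between the pads) lies 155 mm ahead of it; z points along the fingers, x is the direction in which the jaws open and shut, and the axes are right-handed (so a half turn about z gives the same grasp; the last joint's range is limited). The gripper opens to 85 mm and grips with 20 to 120 N. Pads are 22 mm wide; open, the fingers measure 114 mm over their backs; the gripper's body (76 mm by 85 mm) begins 54 mm behind the grasp point. The pads swing forward as they close: fully open they stand 13 mm farther back than shut.
Start: joints at [1.014, 0.527, 1.433, -0, 1.181, -0.178], TCP at [0.231, 0.581, 0.405] pointing down, gripper open.
Joint ranges: [-3.08, 3.08], [-0.75, 2.2], [0.22, 2.44], [-1.43, 4.57], [0, 2.65], [-2.85, 2.85]. Speed limits (rad/s): [2.79, 2.79, 3.14, 3.14, 3.14, 3.14].

INTERFACE

Orientations are given as a unit quaternion [x, y, z, w].
In Python, from station import manip gives the robot as it stands.
- The arm moves only by the shell command python3 -m jog 'ROWS' [OPENING] [FORCE]. ROWS is JSON, a list that holds one entry, the list of rows, each a list of 4 numbers: the shift along the world's x, y, z in mm, then the turn about the world's z in degrees. A call has exactly 8 rows; each row shifts and turns the commanded pose from where the row before left it; what a row does not reach is not made up. A row lasts 1/8 s, in which the tool goes at most 62.5 mm and 10.7 degrees, less where a joint would pass 70% of its speed; a pose out of reach is approached as far as the arm can. A call is refused whole if a number of a shift passes 62.5 or a number of a turn 10.7, either way. A call with a gripper value outside its range is refused whole. OPENING is the opening in per cent of the stroke, from 0 (shut) to 100 (fully open), set as the call begins (- or left out, the last holds). The fingers move at their own pace and stop on an object; FORCE is the grip in N (left out, the last holds). Time passes only in rows, so rows that do not move let the fingers close, or fill a call up. It gives the time, the measured TCP pose, the force and the opening at its end, in the units of the state.
- manip.sense(): the state, without advancing time (a new reading comes with each control period).
- manip.snapshot(name): name is "scene" or "top"; returns the picture (480x640x3 uint8, red, green, blue); there is no depth.
- manip.camera_info(name): a dict with "fx", "fy", "cx", "cy" (pixels), "R" (3x3) and "t" (3): a world point X has camera coordinates R X + t. Camera axes: x right, y down, z forward; pixel columns grow to the right and rows downward; lengths in m; the calibration is good to about 2 mm. A picture is of the moment at which its call begins. camera_info takes no time and is no camera call.
- manip.sign_off(): hands the job in, once; it reports no verdict.
The state is a dict: "t": time; "q": joint angles; "qd": joint speeds; "tau": joint torques, N m; "tcp_pos": TCP position; "tool_rot": TCP orientation; "force": force on the tool from outside, world axes, zero at the start; "ft_torque": the same for the moment, N m; "finger_gap": opening from 0.0 (shut) to 1.0 (fully open).
Only numpy, scipy, OpenCV 4.12 (cv2) and the standard library are available. Lean on these libraries where they do the work, as an engineer would, in place of code of your own. Each camera call takes 0.05 s, during which the arm holds its last target. There are 200 camera calls.

TASK

Push the counterweighted sash of the small bench enclosure up from beneath its blue lip with the fingertips, until the red pointer at the sash's left end stands within the green band of the clip on the left post, then take the hand away and leave the sash standing there. Do not grip the lip or fling the sash, and leave the jar, the flask and the culture dish where they are.

Things in the scene. Friction and masses are not known exactly. Their poses are not given: they have to be found in the camera images.
- enclosure: white bench enclosure with clear sides, 340 mm wide (y), 110 mm deep (x), fixed; origin at the centre of its underside, z up, the open front with the sash is its -x side. Guide posts 30 mm wide, 488 mm tall stand at the front corners, centred at y = -155 and +155 mm, front faces at x = -66 mm. Floor inside 16 mm, front sill 22 mm above the worktop.
- sash (a joint): height of the sliding sash in m, 0 to 0.27: the underside of its lip is 22 mm + this value above the worktop. Clear pane 276 mm wide, 200 mm high. Its hidden counterweight nearly balances it: 1.7 to 3.5 N of weight remain and the guides rub with about 4 N, so it stays where it is left and needs about 6 to 8 N to go up slowly.
- lip_edge (a point): middle of the lower front edge of the sash's lip, axes as the enclosure's. The lip is a level ledge at the sash's bottom, 250 mm long (y), reaching 42 mm out from the pane, 17 mm thick. Push up on its blue underside or this edge. Below is the open gap to the sill: fingertips tilted in from the front and above may reach in, free for 30 mm behind the pane.
- lip_top (a point): middle of the lip's upper face. The upper 7 mm of the lip are an aluminium cap, its front edge 6 mm behind the blue pad's. Fingers on cap and blue pad at once count as gripping the lip.
- pointer (a point): tip of the red pointer at the left (enclosure +y) end of the lip, 4 mm thick; it moves with the sash and lies 9 mm above the lip's underside
- mark (a point): middle of the green band, 20 mm high and 34 mm wide, on the black clip on the front of the left guide post (enclosure +y); fixed. The sash is right when the pointer is as high as this point, give or take 10 mm
- amber_jar: loose brown jar with a blue cap, 56 mm across, 80 mm high, standing inside the enclosure; origin at the centre of its underside. To be left alone
- stopper_flask: loose clear conical flask with a glass stopper, 51 mm across, 101 mm high, in front of the other end of the enclosure; origin at the centre of its underside. To be left alone
- petri: loose culture dish, 94 mm across, 15 mm high, lying in front of one end of the enclosure; origin at the centre of its underside. To be left alone

How it is judged:
By the outcome, as a careful person would: the job done as asked, in the order asked, and still so for the second after the job is handed in, with the robot touching nothing.
It also fails if it takes over 35 s, if anything falls off the work surface, if the arm or the gripper's body presses on something with over 40 N, if the wrist force passes 120 N, or if a joint passes its speed limit or range.

## Working session

There is one attempt and no reset: what is moved stays moved. The work goes in short steps, Python scripts to look and compute and a shell command to move; the robot and the scene stay as the last step left them, time stands still between calls to the robot, and variables do not carry over. Pictures are saved under pics/ and viewed, about 8 in all and at most 12, crops included, and the job is handed in when it is done.

```bash
mkdir -p pics
cat > h.py <<'E'
from station import manip
import numpy as np, cv2
def snap(c,n):
    im=manip.snapshot(c); cv2.imwrite(f'pics/{n}.png',im[:,:,::-1]); return im
def ray(c,u,v):
    k=manip.camera_info(c); R=np.array(k['R']);t=np.array(k['t'])
    return -R.T@t, R.T@np.array([(u-k['cx'])/k['fx'],(v-k['cy'])/k['fy'],1])
def plane(c,u,v,z):
    o,d=ray(c,u,v); return o+d*(z-o[2])/d[2]
def tri(a,b):
    A=[];B=[]
    (o1,d1),(o2,d2)=ray('scene',*a),ray('top',*b)
    s=np.linalg.lstsq(np.c_[d1,-d2],o2-o1,rcond=None)[0]
    p,q=o1+s[0]*d1,o2+s[1]*d2
    return (p+q)/2,np.linalg.norm(p-q)
def proj(c,X):
    k=manip.camera_info(c); p=np.array(k['R'])@X+k['t']; return k['fx']*p[0]/p[2]+k['cx'],k['fy']*p[1]/p[2]+k['cy']
E
python3 - <<'E'
from h import *
np.set_printoptions(precision=3,suppress=True)
for c in('scene','top'):
    snap(c,c+'0'); o,d=ray(c,320,240); print(c,o,d)
s=manip.sense(); print(s['t'],s['tcp_pos'],s['tool_rot'],s['force'])
E
```

```text
scene [0.818 0.807 0.995] [-0.227 -0.595 -0.771]
top [ 0.108 -0.053  0.884] [ 0.544  0.248 -0.802]
0.1 [0.231 0.58  0.404] [ 0.828  0.561 -0.001  0.   ] [-0.66  -0.043  0.494]
```

View pics/scene0.png

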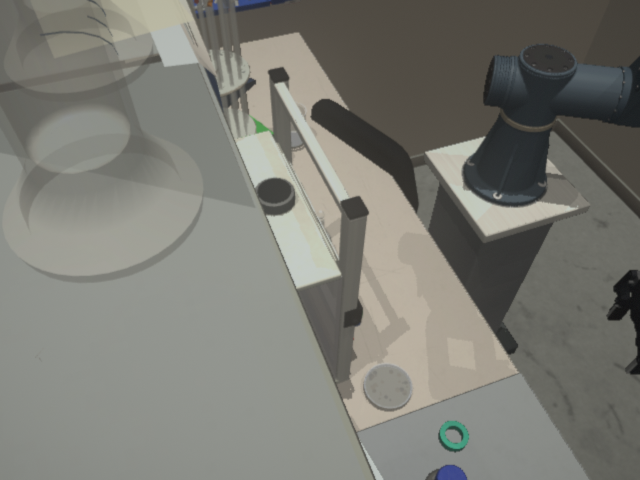

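View pics/top0.png

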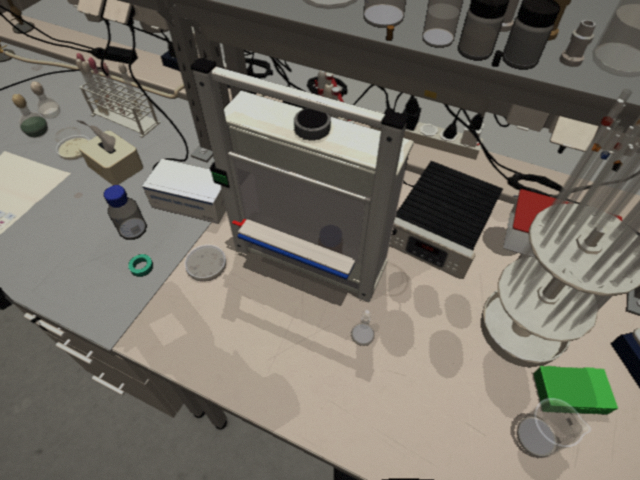

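The scene view looks from behind and to the left: posts at about (355,210) and (280,75). The top view shows the front: blue lip from (238,235) to (352,270), red pointer at (238,224), petri at (206,262), flask at (363,330). I'll enlarge the front next.

Run:
```python
from h import *
np.set_printoptions(precision=3,suppress=True)
im=cv2.imread('pics/top0.png')
cv2.imwrite('pics/crop1.png',cv2.resize(im[150:350,180:420],None,fx=3.3,fy=3,interpolation=cv2.INTER_CUBIC)[:, :800])
hsv=cv2.cvtColor(im,cv2.COLOR_BGR2HSV)
for n,lo,hi in (('blue',(105,120,60),(125,255,255)),('red',(0,150,80),(6,255,255)),('green',(45,100,40),(85,255,255))):
    m=cv2.inRange(hsv,lo,hi); k,l,st,ce=cv2.connectedComponentsWithStats(m)
    for i in range(1,k):
        if st[i,4]>8 and 180<ce[i][0]<420 and 120<ce[i][1]<340: print(n,st[i],ce[i])
```

```text
blue [238 234 111  45 459] [292.669 255.78 ]
red [232 219  14   7  50] [238.34 222.26]
green [212 172  14   6  34] [218.265 174.941]
```

View pics/crop1.png

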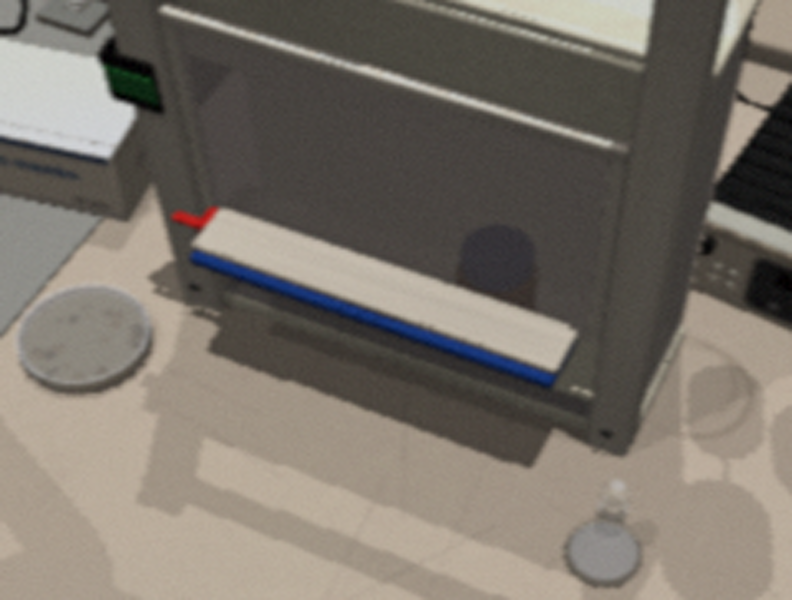

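```bash
python3 -m jog --help 2>&1 | head -20
```

```text
invalid input: not JSON, or not a number
```

Run:
```python
from h import *
from scipy.optimize import brentq
np.set_printoptions(precision=3,suppress=True)
P=lambda u,v,z: plane('top',180+u/3.3,150+v/3,z)
a=P(182,285,0);a2=P(218,312,0);b=P(590,440,0);c=P(630,453,0)
print('posts',a,a2,b,c,np.linalg.norm(a-c),np.linalg.norm(a2-b))
f=lambda z:np.linalg.norm(P(195,264,z)-P(552,384,z))-.25
z=brentq(f,0,.3);L,R=P(195,264,z),P(552,384,z);print('lip',z,L,R)
ey=(L-R)/np.linalg.norm(L-R); print('yaw lip',np.degrees(np.arctan2(-ey[0],ey[1])))
e=a2-b; print('yaw posts',np.degrees(np.arctan2(-e[0],e[1])))
print('petri',P(85,335,.0), 'flask',P(603,565,0))
```

```text
posts [0.607 0.399 0.   ] [0.595 0.362 0.   ] [0.602 0.078 0.   ] [0.604 0.049 0.   ] 0.34993170521129746 0.28463593604860465
lip 0.10094026388700773 [0.57  0.35  0.101] [0.576 0.1   0.101]
yaw lip 1.4401568703052523
yaw posts 1.4109683626046439
petri [0.536 0.436 0.   ] flask [0.514 0.033 0.   ]
```

```bash
python3 - <<'E'
from h import *
np.set_printoptions(precision=3,suppress=True)
P=lambda u,v,x: (lambda o,d:o+d*(x-o[0])/d[0])(*ray('top',u,v))
for x in (.58,.59,.6): print(x,'mark',P(218.3,174.9,x),'pointer tip',P(233,221.5,x),'end',P(245,221.5,x))
for x in (.565,.573,.58): print(x,'lip lower mid',P(180+373/3.3,150+324/3,x))
E
python3 -m jog '[[[30,-40,0,0],[30,-40,0,0],[30,-40,0,0],[30,-40,0,0],[0,0,0,0],[0,0,0,0],[0,0,0,0],[0,0,0,0]]]' 0 20
```

```text
0.58 mark [0.58  0.375 0.272] pointer tip [0.58  0.365 0.138] end [0.58  0.333 0.154]
0.59 mark [0.59  0.384 0.259] pointer tip [0.59  0.374 0.122] end [0.59  0.342 0.139]
0.6 mark [0.6   0.393 0.246] pointer tip [0.6   0.383 0.106] end [0.6   0.35  0.123]
0.565 lip lower mid [0.565 0.217 0.114]
0.573 lip lower mid [0.573 0.221 0.1  ]
0.58 lip lower mid [0.58  0.225 0.089]
t: 1.1
tcp_pos: [0.3503, 0.4215, 0.4046]
tool_rot: [0.827, 0.562, -0.0, -0.0]
force: [-0.9, -0.1, -0.6]
finger_gap: 0.002
```

```bash
python3 -m jog '[[[-10,-10,60,0],[-10,-10,60,0],[-10,-10,60,0],[-10,-10,60,0],[0,0,60,0],[0,0,60,0],[0,0,60,0],[0,0,60,0]]]'; python3 -c "
from h import *
s=manip.sense();print(np.round(s['q'],3))"
```

```text
t: 2.1
tcp_pos: [0.3098, 0.3807, 0.8869]
tool_rot: [0.827, 0.562, 0.001, -0.0]
force: [1.8, 0.8, -0.3]
finger_gap: -0.002
[ 0.66   0.173  0.72   0.     2.248 -0.534]
```

```bash
python3 -m jog '[[[0,0,60,0],[0,0,60,0],[0,0,60,0],[0,0,60,0],[0,0,60,0],[0,0,60,0],[0,0,0,0],[0,0,0,0]]]'; python3 -c "
from h import *
s=manip.sense();print(np.round(s['q'],3))"
```

```text
t: 3.1
tcp_pos: [0.2472, 0.3044, 1.0464]
tool_rot: [0.827, 0.56, 0.048, -0.011]
force: [0.1, -0.7, 0.0]
finger_gap: 0.006
[ 0.594  0.181  0.218  0.046  2.645 -0.556]
```

```bash
python3 -m jog '[[[-25,-30,20,0],[-25,-30,20,0],[-25,-30,20,0],[-25,-30,20,0],[-25,-30,20,0],[-25,-30,20,0],[-25,-30,20,0],[-25,-30,20,0]]]'; python3 -c "
from h import *
s=manip.sense();print(np.round(s['q'],3))"
python3 -m jog '[[[25,20,-50,0],[25,20,-50,0],[25,20,-50,0],[25,20,-50,0],[25,20,-50,0],[25,20,-50,0],[0,0,0,0],[0,0,0,0]]]'; python3 -c "
from h import *
s=manip.sense();print(np.round(s['q'],3))"
```

```text
t: 4.1
tcp_pos: [0.0713, 0.1692, 1.1198]
tool_rot: [0.816, 0.548, 0.186, 0.019]
force: [-0.0, 0.0, -1.1]
finger_gap: -0.002
[ 0.539 -0.098  0.218 -0.04   2.646 -0.683]
t: 5.1
tcp_pos: [0.2209, 0.2889, 0.8252]
tool_rot: [0.815, 0.548, 0.186, 0.019]
force: [-1.1, 0.1, 0.4]
finger_gap: -0.003
[ 0.625 -0.163  1.24  -0.05   1.692 -0.574]
```

```bash
python3 -m jog '[[[15,20,45,0],[15,20,45,0],[15,20,45,0],[15,20,45,0],[15,20,45,0],[15,20,45,0],[15,20,45,0],[15,20,45,0]]]'
cat >> h.py <<'E'
def st():
    from scipy.spatial.transform import Rotation as Ro
    s=manip.sense(); R=Ro.from_quat(s['tool_rot']).as_matrix(); z=R[:,2]
    print('t',s['t'],'q',np.round(s['q'],3),'tcp',np.round(s['tcp_pos'],3),'F',np.round(s['force'],1))
    print('tilt',np.degrees(np.arccos(-z[2])),'az',np.degrees(np.arctan2(z[1],z[0])),'xax',np.round(R[:,0],2),'tip',np.round(np.array(s['tcp_pos'])+.173*z,3))
E
python3 -c "
from h import *
st()"
```

```text
t: 6.1
tcp_pos: [0.2897, 0.3798, 1.0381]
tool_rot: [0.806, 0.545, 0.232, 0.01]
force: [0.2, -0.3, -1.0]
finger_gap: 0.002
t 6.1 q [ 0.703  0.236  0.218 -0.087  2.222 -0.555] tcp [0.29  0.38  1.038] F [ 0.2 -0.3 -1. ]
tilt 26.88903793324956 az 31.514206110750333 xax [0.3  0.88 0.36] tip [0.356 0.421 0.884]
```

```bash
python3 -m jog '[[[25,20,60,0],[25,20,60,0],[25,20,60,0],[25,20,60,0],[25,20,60,0],[25,20,60,0],[25,20,60,0],[25,20,60,0]]]';python3 -c "
from h import *
st()"
```

```text
t: 7.1
tcp_pos: [0.3363, 0.359, 1.0655]
tool_rot: [0.768, 0.526, 0.365, -0.01]
force: [-1.3, 0.2, -0.2]
finger_gap: -0.005
t 7.1 q [ 0.582  0.216  0.218  0.033  1.959 -0.595] tcp [0.336 0.359 1.066] F [-1.3  0.2 -0.2]
tilt 42.880839282498016 az 35.975754296577385 xax [0.18 0.8  0.57] tip [0.432 0.428 0.939]
```

```bash
python3 -m jog '[[[5,-18,-58,-8.6],[5,-18,-58,-8.6],[5,-18,-58,-8.6],[5,-18,-58,-8.8],[5,-18,-58,0],[5,-18,-58,0],[5,-18,-58,0],[5,-16,-58,0]]]';python3 -c "
from h import *
st()"
```

```text
t: 8.1
tcp_pos: [0.3772, 0.2216, 0.6159]
tool_rot: [0.885, 0.286, 0.355, 0.092]
force: [0.5, -0.0, -0.2]
finger_gap: -0.003
t 8.1 q [ 0.327 -0.051  1.729 -0.268  0.748 -0.17 ] tcp [0.377 0.222 0.616] F [ 0.5 -0.  -0.2]
tilt 43.040434330488054 az 3.4068557555632983 xax [0.58 0.57 0.58] tip [0.495 0.229 0.489]
```

```bash
python3 -m jog '[[[2,-2,-58,-2],[2,-2,-58,0],[2,-2,-58,0],[2,-1,-58,0],[2,-1,-58,0],[2,-1,-58,0],[2,0,-50,0],[2,0,-35,0]]]';python3 -c "
from h import *
st(); snap('top','top1')"
```

```text
t: 9.1
tcp_pos: [0.4323, 0.2379, 0.318]
tool_rot: [0.909, 0.266, 0.304, 0.105]
force: [-0.3, 0.2, 0.7]
finger_gap: -0.0
t 9.1 q [ 0.334  0.477  2.013 -1.43   0.232  1.117] tcp [0.432 0.238 0.318] F [-0.3  0.2  0.7]
tilt 37.47540647051293 az -2.786788878201396 xax [0.67 0.55 0.5 ] tip [0.537 0.233 0.181]
```

View pics/top1.png

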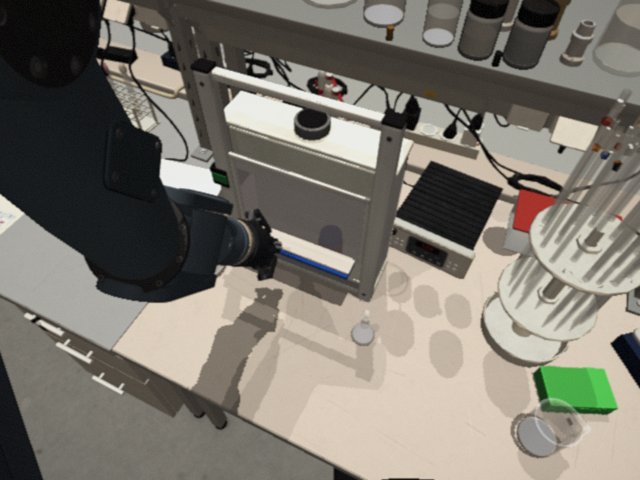

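The top view shows the hand in front of the lip near (265,245), sash unmoved. The tilted hand has run into the q4 limit and q5 is near zero, so I'll work out the reachable tilt. A radial approach looks better.

```bash
cat > k.py <<'E'
from h import *
from scipy.optimize import least_squares
D=np.array([(.527,1.433,1.181,.625,.405),(.173,.72,2.248,.4908,.8869),(.181,.218,2.645,.392,1.0464),(-.098,.218,2.646,.1836,1.1198),(-.163,1.24,1.692,.3637,.8252),(.236,.218,2.222,.4777,1.0381),(.216,.218,1.959,.492,1.0655)])
def f(p,q2,q3,q5):
    r0,z0,L1,a,L2,b,d=p; s=q2+q3
    return np.array([r0*0+L1*np.sin(q2+a)+L2*np.sin(s+b)+d*np.sin(s+q5), z0+L1*np.cos(q2+a)+L2*np.cos(s+b)+d*np.cos(s+q5)])
p=least_squares(lambda p:(f(p,*D[:,:3].T)-D[:,3:].T).ravel(),[0,.2,.4,0,.4,0,.1]); P=p.x
if __name__=='__main__':
    print(P.round(3),abs(p.fun).max())
    for T in (30,34,37.5,43):
        for r in (.58,.62,.65,.68):
            for zt in (.05,.08,.22):
                th=np.radians(T); rt=r-.173*np.sin(th); z=zt+.173*np.cos(th)
                s=least_squares(lambda q:np.r_[f(P,*q)-[rt,z],q.sum()-(np.pi-th)],[.5,1.7,.4]);q=s.x
                print(T,r,zt,q.round(2),s.cost<1e-8 and .22<q[1]<2.44 and q[2]>.03 and q[0]>-.75)
E
python3 k.py
```

```text
[0.    0.295 0.573 0.037 0.403 0.294 0.121] 0.012050115218338237
30 0.58 0.05 [ 0.73  2.03 -0.15] False
30 0.58 0.08 [ 0.67  2.03 -0.07] False
30 0.58 0.22 [0.37 1.94 0.31] True
30 0.62 0.05 [ 0.75  1.93 -0.06] False
30 0.62 0.08 [0.68 1.93 0.01] False
30 0.62 0.22 [0.42 1.85 0.35] True
30 0.65 0.05 [0.76 1.85 0.01] False
30 0.65 0.08 [0.7  1.85 0.07] True
30 0.65 0.22 [0.45 1.78 0.39] True
30 0.68 0.05 [0.77 1.78 0.07] True
30 0.68 0.08 [0.72 1.77 0.13] True
30 0.68 0.22 [0.48 1.7  0.43] True
34 0.58 0.05 [ 0.76  2.07 -0.28] False
34 0.58 0.08 [ 0.69  2.07 -0.21] False
34 0.58 0.22 [0.37 1.99 0.18] True
34 0.62 0.05 [ 0.76  1.97 -0.19] False
34 0.62 0.08 [ 0.7   1.97 -0.12] False
34 0.62 0.22 [0.42 1.9  0.23] True
34 0.65 0.05 [ 0.77  1.9  -0.12] False
34 0.65 0.08 [ 0.71  1.9  -0.06] False
34 0.65 0.22 [0.45 1.83 0.27] True
34 0.68 0.05 [ 0.79  1.82 -0.06] False
34 0.68 0.08 [ 0.73  1.82 -0.  ] False
34 0.68 0.22 [0.48 1.75 0.31] True
37.5 0.58 0.05 [ 0.78  2.11 -0.41] False
37.5 0.58 0.08 [ 0.71  2.11 -0.33] False
37.5 0.58 0.22 [0.38 2.04 0.07] True
37.5 0.62 0.05 [ 0.78  2.01 -0.31] False
37.5 0.62 0.08 [ 0.72  2.01 -0.24] False
37.5 0.62 0.22 [0.42 1.94 0.13] True
37.5 0.65 0.05 [ 0.79  1.93 -0.24] False
37.5 0.65 0.08 [ 0.73  1.93 -0.17] False
37.5 0.65 0.22 [0.45 1.87 0.17] True
37.5 0.68 0.05 [ 0.8   1.86 -0.17] False
37.5 0.68 0.08 [ 0.74  1.86 -0.11] False
37.5 0.68 0.22 [0.48 1.8  0.21] True
43 0.58 0.05 [ 0.84  2.16 -0.6 ] False
43 0.58 0.08 [ 0.76  2.16 -0.53] False
43 0.58 0.22 [ 0.4   2.1  -0.11] False
43 0.62 0.05 [ 0.83  2.06 -0.5 ] False
43 0.62 0.08 [ 0.76  2.06 -0.43] False
43 0.62 0.22 [ 0.44  2.01 -0.05] False
43 0.65 0.05 [ 0.83  1.99 -0.42] False
43 0.65 0.08 [ 0.76  1.99 -0.36] False
43 0.65 0.22 [ 0.46  1.94 -0.01] False
43 0.68 0.05 [ 0.83  1.91 -0.35] False
43 0.68 0.08 [ 0.77  1.91 -0.29] False
43 0.68 0.22 [0.49 1.86 0.04] True
```

```bash
python3 -m jog '[[[-10,0,20,5],[-5,0,20,5],[0,0,0,5],[0,0,0,5],[0,0,0,5],[0,0,0,5],[0,0,0,0],[0,0,0,0]]]';python3 -c "
from h import *
st()"
```

```text
t: 10.15
tcp_pos: [0.415, 0.2367, 0.3491]
tool_rot: [0.857, 0.411, 0.306, 0.054]
force: [0.5, 0.5, -1.1]
finger_gap: -0.005
t 10.15 q [ 0.286  0.385  2.04  -0.096  0.086 -0.515] tcp [0.415 0.237 0.349] F [ 0.5  0.5 -1.1]
tilt 36.153641927214785 az 15.596429598462922 xax [0.48 0.74 0.48] tip [0.513 0.264 0.209]
```

```bash
python3 -m jog '[[[2,5,-20,1],[2,5,-20,1],[2,5,-20,0],[2,5,-20,0],[2,2,-20,0],[2,2,-20,0],[2,0,-20,0],[0,0,-20,0]]]';python3 -c "
from h import *
st()"
```

```text
t: 11.15
tcp_pos: [0.4661, 0.2738, 0.2394]
tool_rot: [0.861, 0.433, 0.266, 0.038]
force: [0.2, 0.3, -0.1]
finger_gap: -0.001
t 11.15 q [ 3.240e-01  6.590e-01  1.938e+00 -1.240e-01  1.000e-03 -4.830e-01] tcp [0.466 0.274 0.239] F [ 0.2  0.3 -0.1]
tilt 31.144874007902718 az 18.57471751183396 xax [0.48 0.76 0.42] tip [0.551 0.302 0.091]
```

```bash
python3 -m jog '[[[-8,-2,-8,0],[-6,-2,-12,0],[-6,-2,-12,0],[-6,-2,-12,0],[-4,0,-12,0],[-4,0,-12,0],[0,0,0,0],[0,0,0,0]]]';python3 -c "
from h import *
st(); snap('top','top2')
im=cv2.imread('pics/top2.png');cv2.imwrite('pics/crop2.png',cv2.resize(im[150:350,180:420],None,fx=3.3,fy=3,interpolation=cv2.INTER_CUBIC))"
```

```text
t: 12.15
tcp_pos: [0.4615, 0.2783, 0.2062]
tool_rot: [0.867, 0.437, 0.237, 0.031]
force: [0.4, -0.2, 0.0]
finger_gap: 0.001
t 12.15 q [ 3.350e-01  7.230e-01  1.935e+00 -1.740e-01  1.000e-03 -4.240e-01] tcp [0.462 0.278 0.206] F [ 0.4 -0.2  0. ]
tilt 27.66890847409814 az 19.183629085556227 xax [0.51 0.77 0.38] tip [0.537 0.305 0.053]
```

View pics/crop2.png

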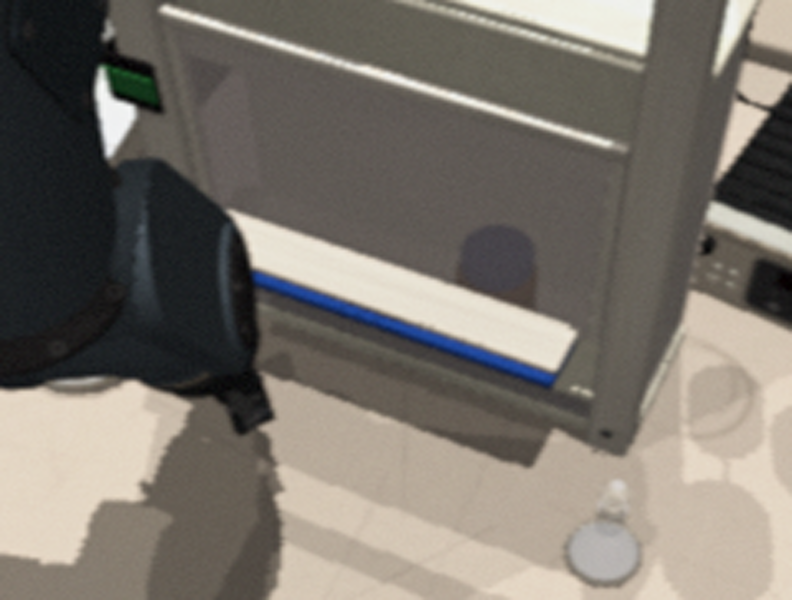

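```bash
python3 -m jog '[[[6,0,0,0],[6,0,0,0],[6,0,0,0],[6,0,0,0],[5,0,0,0],[4,0,0,0],[0,0,3,0],[0,0,3,0]]]';python3 -c "
from h import *
st()"
```

```text
t: 13.2
tcp_pos: [0.4833, 0.2769, 0.2076]
tool_rot: [0.869, 0.441, 0.221, 0.028]
force: [-20.1, -1.5, -0.3]
finger_gap: -0.001
t 13.2 q [ 0.317  0.726  1.88   0.128  0.086 -0.747] tcp [0.483 0.277 0.208] F [-20.1  -1.5  -0.3]
tilt 25.76652195576652 az 19.609243377595224 xax [0.51 0.78 0.36] tip [0.554 0.302 0.052]
```

```bash
python3 -m jog '[[[-10,0,0,0],[-8,0,5,0],[0,0,8,0],[0,0,5,0],[6,0,0,0],[6,0,0,0],[5,0,0,0],[4,0,0,0]]]';python3 -c "
from h import *
st()"
```

```text
t: 14.2
tcp_pos: [0.4897, 0.2779, 0.227]
tool_rot: [0.869, 0.439, 0.226, 0.029]
force: [-21.0, 6.8, 1.4]
finger_gap: 0.001
t 14.2 q [ 0.315  0.692  1.863  0.088  0.128 -0.706] tcp [0.49  0.278 0.227] F [-21.    6.8   1.4]
tilt 26.31079643128836 az 19.51736944831811 xax [0.51 0.78 0.37] tip [0.562 0.304 0.072]
```

```bash
python3 -m jog '[[[0,0,5,0],[0,0,6,0],[0,0,7,0],[0,0,7,0],[0,0,7,0],[0,0,7,0],[0,0,5,0],[0,0,2,0]]]';python3 -c "
from h import *
st(); a=snap('top','top3')[150:350,180:420]; b=snap('scene','s3')[230:430,280:480]
cv2.imwrite('pics/c3.png',np.hstack([cv2.resize(a,(480,400)),cv2.resize(b,(320,400))])[:,:,::-1])"
```

```text
t: 15.2
tcp_pos: [0.4897, 0.2779, 0.2716]
tool_rot: [0.869, 0.439, 0.225, 0.029]
force: [-12.6, 4.7, -7.1]
finger_gap: -0.004
t 15.2 q [ 0.315  0.608  1.843  0.047  0.233 -0.664] tcp [0.49  0.278 0.272] F [-12.6   4.7  -7.1]
tilt 26.21640065620732 az 19.48090194695013 xax [0.51 0.78 0.37] tip [0.562 0.303 0.116]
```

View pics/c3.png

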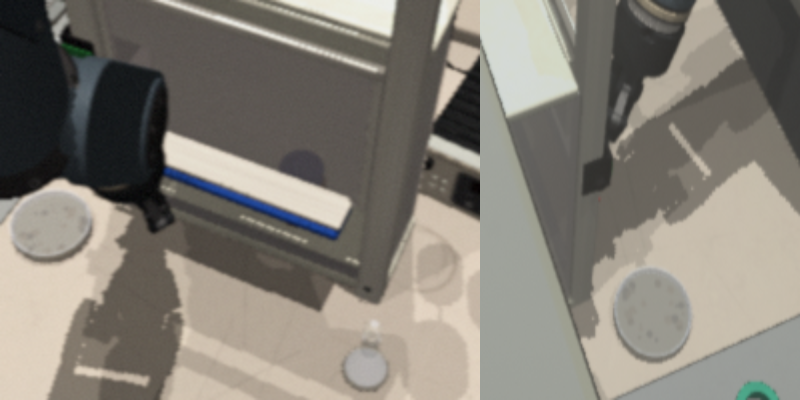

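Sash is rising on the fingertip (blue right corner now at about (349,269), was (347,278)); dish and flask unmoved. I'll quantify with the blue edge.

```bash
cat >> h.py <<'E'
def edge(im):
    hsv=cv2.cvtColor(im,cv2.COLOR_BGR2HSV); m=cv2.inRange(hsv,(105,120,60),(125,255,255))
    out=[]
    for u in range(290,341,5):
        v=np.where(m[150:300,u])[0]+150
        if len(v):
            for x in (.570,):
                o,d=ray('top',u,v.max()+.5); p=o+d*(x-o[0])/d[0]; out.append(p[2])
    return np.round(out,4),np.median(out)
E
python3 -c "
from h import *
for n in ('top0','top1','top3'): print(n,edge(cv2.imread(f'pics/{n}.png')))
for n in ('top0','top3'):
  im=cv2.imread(f'pics/{n}.png');hsv=cv2.cvtColor(im,cv2.COLOR_BGR2HSV);m=cv2.inRange(hsv,(45,80,30),(85,255,255))[150:200,200:240];ys,xs=np.where(m);print(n,len(ys),xs.min()+200,xs.max()+200,ys.min()+150,ys.max()+150,ys.mean()+150,xs.mean()+200)
"
```

```text
top0 (array([0.1066, 0.1066, 0.1065, 0.1064, 0.1063, 0.1062, 0.1061, 0.106 ,
       0.106 , 0.1059, 0.1058]), np.float64(0.1062148411590933))
top1 (array([0.1029, 0.1028, 0.1027, 0.1026, 0.1026, 0.1025, 0.1061, 0.106 ,
       0.106 , 0.1059, 0.1058]), np.float64(0.10286640842030625))
top3 (array([0.1395, 0.1394, 0.1392, 0.139 , 0.1388, 0.1386, 0.1385, 0.1383,
       0.1381, 0.1414, 0.1412]), np.float64(0.1389982434120396))
top0 109 212 227 171 183 177.4678899082569 219.61467889908258
top3 66 211 226 171 178 175.1060606060606 217.96969696969697
```

```bash
python3 -m jog '[[[0,0,5,0],[0,0,8,0],[0,0,8,0],[0,0,8,0],[0,0,8,0],[0,0,8,0],[0,0,5,0],[0,0,3,0]]]';python3 -m jog '[[[0,0,5,0],[0,0,7,0],[0,0,7,0],[0,0,6,0],[0,0,4,0],[0,0,2,0],[0,0,0,0],[0,0,0,0]]]';python3 -c "
from h import *
st(); a=snap('top','top4')
print(edge(a[:,:,::-1].copy()))
cv2.imwrite('pics/c4.png',cv2.resize(a[130:330,180:400],(800,600))[:,:,::-1])"
```

```text
t: 16.3
tcp_pos: [0.4898, 0.2779, 0.3241]
tool_rot: [0.87, 0.439, 0.225, 0.029]
force: [-14.1, 5.1, -6.8]
finger_gap: -0.005
t: 17.3
tcp_pos: [0.4899, 0.2779, 0.3548]
tool_rot: [0.87, 0.439, 0.225, 0.028]
force: [-15.5, 4.4, -5.4]
finger_gap: -0.001
t 17.3 q [ 0.315  0.465  1.783  0.027  0.437 -0.642] tcp [0.49  0.278 0.355] F [-15.5   4.4  -5.4]
tilt 26.171458121310657 az 19.56082808818063 xax [0.51 0.78 0.37] tip [0.562 0.303 0.2  ]
(array([0.2219, 0.2215, 0.2241, 0.2237, 0.2233, 0.2229, 0.2225, 0.2251,
       0.2247, 0.2243, 0.2239]), np.float64(0.22373987880219404))
```

View pics/c4.png

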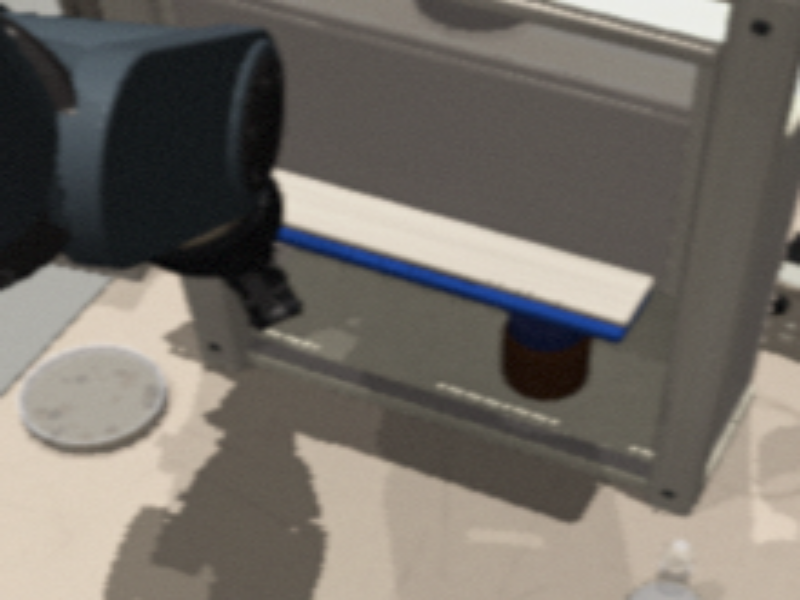

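```bash
python3 -m jog '[[[0,0,4,0],[0,0,5,0],[0,0,3,0],[0,0,0,0],[-4,0,0,0],[-10,0,0,0],[-30,-10,0,0],[-40,-20,0,0]]]';python3 -m jog '[[[-10,-50,30,0],[-5,-55,40,0],[-5,-55,40,0],[0,-55,40,0],[0,-40,20,0],[0,0,0,0],[0,0,0,0],[0,0,0,0]]]';python3 -c "
from h import *
st(); a=snap('top','top5')
print(edge(a[:,:,::-1].copy()))
cv2.imwrite('pics/c5.png',cv2.resize(a[130:330,180:400],(800,600),interpolation=cv2.INTER_CUBIC)[:,:,::-1])"
```

```text
t: 18.35
tcp_pos: [0.4136, 0.2483, 0.3733]
tool_rot: [0.867, 0.436, 0.24, 0.032]
force: [-0.2, -0.0, 0.1]
finger_gap: -0.001
t: 19.35
tcp_pos: [0.393, 0.0078, 0.5316]
tool_rot: [0.867, 0.437, 0.237, 0.031]
force: [-0.9, 0.2, -0.5]
finger_gap: 0.005
t 19.35 q [-0.366 -0.038  1.898  0.381  0.939 -1.474] tcp [0.393 0.008 0.532] F [-0.9  0.2 -0.5]
tilt 27.599797272857135 az 19.34404528029669 xax [0.51 0.77 0.38] tip [0.469 0.034 0.378]
(array([0.242 , 0.2386, 0.2382, 0.2377, 0.2373, 0.234 , 0.2365, 0.236 ,
       0.2356]), np.float64(0.2373058827439044))
```

View pics/c5.png

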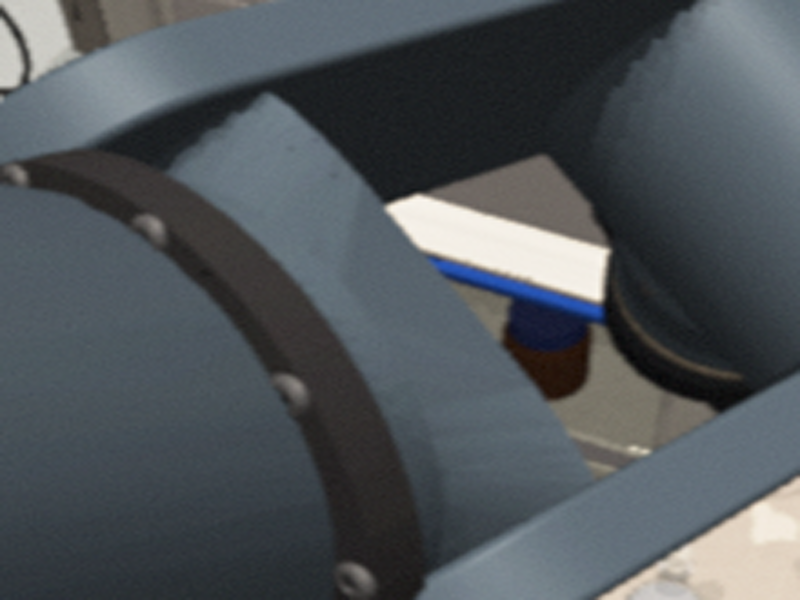

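The arm covers the view; the sash stays at about 0.237. I'll swing clear to the left.

```bash
python3 -m jog '[[[0,58,0,0],[0,58,0,0],[0,58,0,0],[0,58,0,0],[-10,55,0,0],[-20,50,0,0],[-25,50,0,0],[-25,45,0,0]]]';python3 -m jog '[[[-25,45,0,0],[-25,40,0,0],[-25,40,0,0],[-20,20,0,0],[0,0,0,0],[0,0,0,0],[0,0,0,0],[0,0,0,0]]]';python3 -c "
from h import *
st(); a=snap('top','top6')
print(edge(a[:,:,::-1].copy()))
cv2.imwrite('pics/c6.png',cv2.resize(a[130:330,180:400],(800,600),interpolation=cv2.INTER_CUBIC)[:,:,::-1])"
```

```text
t: 20.4
tcp_pos: [0.3111, 0.4416, 0.5314]
tool_rot: [0.867, 0.438, 0.236, 0.031]
force: [-0.3, -0.5, 0.2]
finger_gap: -0.003
t: 21.4
tcp_pos: [0.219, 0.5832, 0.5325]
tool_rot: [0.868, 0.436, 0.237, 0.032]
force: [-0.0, 0.2, -0.1]
finger_gap: -0.005
t 21.4 q [ 1.097  0.369  1.378 -0.376  1.064  0.294] tcp [0.219 0.583 0.532] F [-0.   0.2 -0.1]
tilt 27.671301953938006 az 19.047251102833982 xax [0.51 0.77 0.38] tip [0.295 0.609 0.379]
(array([0.2399, 0.2395, 0.239 , 0.2386, 0.2382, 0.2406, 0.2402, 0.2398,
       0.2393, 0.2389, 0.2413]), np.float64(0.2394827468188132))
```

View pics/c6.png

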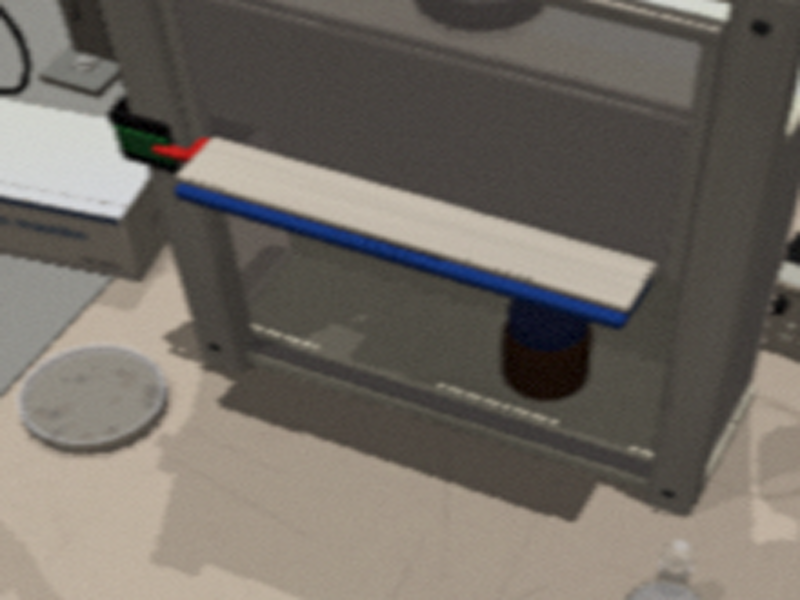

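```bash
python3 -c "
from h import *
a=cv2.imread('pics/top6.png')[155:195,205:245]; b=cv2.imread('pics/top0.png')[155:195,205:245]
cv2.imwrite('pics/c7.png',cv2.resize(np.hstack([a,b]),(800,400),interpolation=cv2.INTER_NEAREST))"
```

```text
(no output)
```

View pics/c7.png

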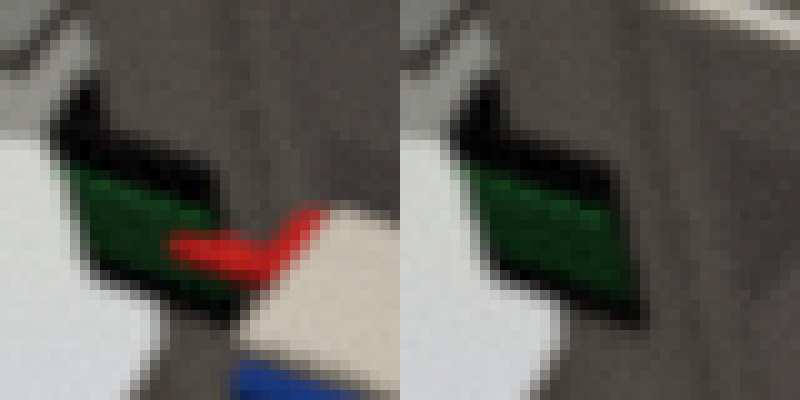

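Pointer tip at about (221.7,179) lies over the green band, whose corners are (212,171), (226,175), (228,184) and (214,180). It's close to the middle apart from parallax, so I'll check the depth gap in the scene view.

```bash
python3 -c "
from h import *
a=snap('scene','s8')[285:345,320:380]
hs=cv2.cvtColor(a,cv2.COLOR_RGB2HSV); m=cv2.inRange(hs,(0,120,50),(8,255,255))|cv2.inRange(hs,(172,120,50),(180,255,255)); ys,xs=np.where(m); print('red',len(ys),list(zip(xs+320,ys+285))[:40])
cv2.imwrite('pics/c8.png',cv2.resize(a,(600,600),interpolation=cv2.INTER_NEAREST)[:,:,::-1])
for x in (.58,.584,.588,.592,.596):
  for n,X in (('mark',(x,.385,.25)),): print(x,proj('scene',np.array(X)))
"
```

```text
red 0 []
0.58 (np.float64(363.2151518515647), np.float64(305.57842358226344))
0.584 (np.float64(360.92873832428796), np.float64(306.2949062776291))
0.588 (np.float64(358.63806192929565), np.float64(307.01272480787964))
0.592 (np.float64(356.34311073370884), np.float64(307.7318829123652))
0.596 (np.float64(354.0438727600693), np.float64(308.4523843444061))
```

View pics/c8.png

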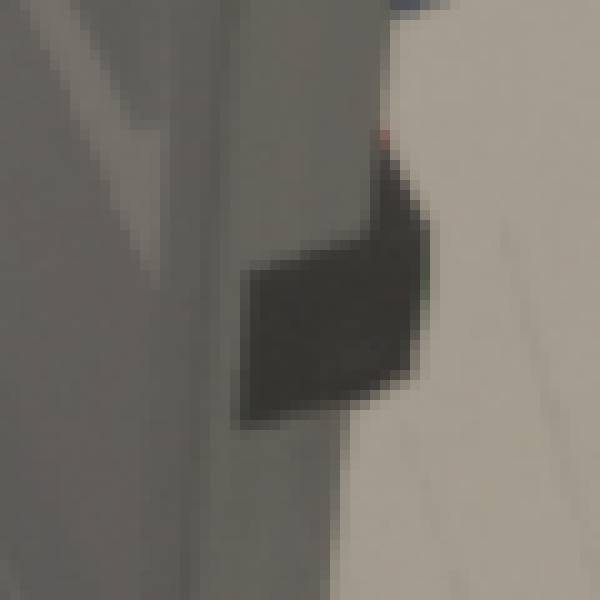

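```bash
python3 -c "
from h import *
np.set_printoptions(precision=4,suppress=True)
for n,a,b in (('bandTL',(362.6,309.8),(211.7,171.5)),('bandBL',(362.2,315.8),(214,180.5)),('pointer?',(358.5,298.5),(221.7,179.2)),('pointer root?',(358.5,298.5),(231,180.5)),('pointer mid',(358.5,298.5),(226,180))): print(n,*tri(a,b))
P=lambda u,v,x: (lambda o,d:o+d*(x-o[0])/d[0])(*ray('top',u,v))
for x in (.576,.58,.584,.588,.592): print(x,'mark',P(220,178,x),'band TL,TR,BR,BL',P(211.7,171.5,x)[1:],P(226.2,175.5,x)[1:],P(228,184.5,x)[1:],P(214,180.5,x)[1:],'ptr',P(221.7,179.2,x)[1:])
"
```

```text
bandTL [0.5887 0.3981 0.2623] 0.0020383264146737285
bandBL [0.5868 0.3962 0.2403] 0.0018240530667876214
pointer? [0.5842 0.3733 0.2565] 0.0009669656455327185
pointer root? [0.5874 0.3639 0.25  ] 0.016086042344650824
pointer mid [0.5856 0.3688 0.2531] 0.007778935041441955
0.576 mark [0.576  0.3687 0.2696] band TL,TR,BR,BL [0.3849 0.2797] [0.3526 0.2831] [0.3531 0.259 ] [0.3849 0.2558] ptr [0.3653 0.2679]
0.58 mark [0.58   0.3723 0.2643] band TL,TR,BR,BL [0.3887 0.2745] [0.356 0.278] [0.3565 0.2537] [0.3887 0.2504] ptr [0.3689 0.2626]
0.584 mark [0.584  0.3759 0.2591] band TL,TR,BR,BL [0.3924 0.2694] [0.3595 0.2729] [0.36   0.2484] [0.3924 0.245 ] ptr [0.3724 0.2574]
0.588 mark [0.588  0.3795 0.2538] band TL,TR,BR,BL [0.3962 0.2642] [0.363  0.2677] [0.3635 0.243 ] [0.3961 0.2397] ptr [0.376  0.2521]
0.592 mark [0.592  0.3831 0.2486] band TL,TR,BR,BL [0.3999 0.2591] [0.3664 0.2626] [0.3669 0.2377] [0.3999 0.2343] ptr [0.3796 0.2468]
```

Triangulation puts the band at z 0.240–0.262 (middle about 0.251). The pointer tip is at about 0.2565, or about 0.248 judged from the lip edge. Both are inside ±10 mm, and the arm is clear with about zero force.

```bash
python3 -c "
from h import *
print(manip.sign_off())"
```

```text
the job is handed in; nothing more can be done
None
```

I pushed the sash up from under the blue lip with the closed fingertips, in three steps of about 45, 83 and 12 mm. The red pointer now stands over the green band. I then drew the hand straight back, swung it clear to the left, and handed the job in at about 21.5 s.

**Getting under the lip:** the move commands cannot tilt the tool. I tilted it by driving the arm to the edge of its reach. About 26° of tilt was left at the lip, so the fingers bore on its lower front edge.

**Last checks:**
- **Pointer height:** the band's left edge came out at z 0.240–0.262 m, so its middle is near 0.251 m. The pointer measured about 0.2565 m from the two views, but 0.248 m from the height of the lip. The two disagree by about 8 mm, but both lie within the ±10 mm allowed.
- **Sash holding:** its height stayed the same, to within what the picture resolves (2–4 mm), for about 3 s after release.
- **Other objects:** the dish looked unmoved. The jar only came into clear view once the sash was up, and it looked the same from then on. The last crop showed only part of the flask; it looked in place.
- **Forces:** the largest I read was about 22 N at the wrist, and it was near zero at the end.

**What went wrong on the way:** the first push forward met the lip earlier than I expected, at 20 N. I think it was the upper part of the fingers. I backed off and came in 20 mm higher. On the first lift the sash rose about 10 mm less than the hand, probably because the fingers slipped. After that it followed the hand.

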